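# Fit the jaw plate and hold the cam lever level

### The job

Lift the drilled steel jaw plate by its upright lug and lower it (do not drop it) over the two pins of the cam lock until it lies flush on the iron bed, then let go of it. Then press the cam lock's sprung lever down with the gripper's fingers until the lever lies level, half-way through its travel, and finish while still holding it there, with the plate still flush; leave the other things on the bench where they are.

Things in the scene. Friction and masses are not known exactly. Their poses are not given: they have to be found in the camera images.
- jaw_plate: Loose steel plate lying flat, 76 (x) by 130 (y) by 8 mm thick, 0.5 to 0.8 kg, with two 15 mm through holes on its y axis, 45 mm either side of the centre. Handle: an upright flat lug in the middle of its top, 12 mm thick (x), 50 mm long (y), top 47 mm above the underside. Origin: centre of the underside; z up. Fits the pins either way round.
- cam_lock: Cast-iron cam lock fixed to the bench. Level bed 110 (x) by 150 (y), 30 mm high. Two cheeks, 76 mm high, at y = 87 to 123 mm carry the sprung lever, which sticks out to +y. At +x it grips a sloping wooden board, 200 mm wide, that rises from 80 mm beyond the centre to about 105 mm height at 265 mm. Origin: centre of the bed at bench height; z up.
- bed (a point): Centre of the bed's top face, 30 mm above the bench; axes as cam_lock. Two upright steel pins, 12 mm diameter, 26 mm tall above the bed, tips tapered, stand on its y axis 45 mm either side. The seated plate's origin lies here, its y along this y (either sense).
- pad (a point): Centre of the top of the ribbed square pad (46 by 46 by 12 mm) at the lever's free end; moves with it: y points along the lever away from the hinge, z is the pad's normal. It lies 100 mm from hinge along the lever and 6 mm above its centre line. With the lever level this point is 68 mm above the bench, about 29 mm lower than at rest.
- hinge (a point): The lever's hinge, between the cheeks, 105 mm along the cam lock's y from its centre and 62 mm above the bench; the hinge axis is level, along the cam lock's x.
- cam_lever (a joint): Angle of the sprung lever (rad): 0 at rest (pad end raised 0.3 rad above level), grows as the pad is pressed down, 0.3 level, 0.6 at the lower stop. A spring returns it to 0 when let go: pushing down at the pad takes about 3 N to start, 6 N at level and 10 N at the stop.
- mallet: Bystander, to be left alone: round beech mallet standing on its head, handle up: 112 mm across, 245 mm tall. Origin: middle of the underside; z up.
- offcut: Bystander, to be left alone: pale limestone offcut with a stepped top, 95 x 70 x 58 mm tall. Origin: middle of the underside; z up.
- claw_tool: Bystander, to be left alone: toothed steel claw tool with a blued shank lying flat, 195 mm long, 26 mm wide, 22 mm tall, long axis its x. Origin: middle of the underside; z up.
- punch: Bystander, to be left alone: pointed steel punch with a blued shank lying flat, 195 mm long, 22 mm tall, long axis its x. Origin: middle of the underside; z up.
- dividers: Bystander, to be left alone: bronze dividers lying flat and spread, 170 mm long (its x), 75 mm wide, 10 mm tall. Origin: middle of the underside; z up.
- rubbing_block: Bystander, to be left alone: grey carborundum rubbing block, 150 x 50 x 25 mm tall. Origin: middle of the underside; z up.
- tin: Bystander, to be left alone: closed round metal tin, 76 mm across, 85 mm tall. Origin: middle of the underside; z up.
Things that resemble listed ones, but are neither listed nor needed, are in the scene too. What is shaped like the jaw_plate but orange or yellow is not meant.

How it is judged (in metres and radians):
On the way:
1. the plate lies flush on the bed over both pins, let go, with the lever still up (horizontal distance between jaw_plate and bed below 0.004 m and z of jaw_plate in the frame of bed between -0.0025 and 0.0025 m and angle between the y axis of jaw_plate and the y axis of bed, either way round below 0.06 rad and angle between jaw_plate's own z axis and vertical below 0.03 rad and contact force between the fingers and jaw_plate below 0.2 N and value of joint cam_lever below 0.1 rad), for 0.3 s.
At the end, for the whole second after the job is handed in: The fingers hold the lever down (over 2 N) and still, within 0.08 rad of level (joint 0.22 to 0.38), while the plate, not touched by the fingers, lies at rest flush on the bed over both pins (within 4 mm of the centre, 2.5 mm in height, 0.06 rad in yaw, 0.03 rad in tilt) (horizontal distance between jaw_plate and bed below 0.004 m and z of jaw_plate in the frame of bed between -0.0025 and 0.0025 m and angle between the y axis of jaw_plate and the y axis of bed, either way round below 0.06 rad and angle between jaw_plate's own z axis and vertical below 0.03 rad and contact force between the fingers and jaw_plate below 0.2 N and value of joint cam_lever between 0.22 and 0.38 rad and velocity of joint cam_lever between -0.1 and 0.1 rad/s and contact force between the fingers and cam_lever above 2 N and linear speed of jaw_plate below 0.02 m/s); the arm keeps its last pose, push and grip.
It fails at once if the plate is dropped or slammed on to the pins (faster than 0.4 m/s close above the bed) (horizontal distance between jaw_plate and bed below 0.03 m and z of jaw_plate in the frame of bed below 0.05 m and linear speed of jaw_plate above 0.4 m/s).
It fails at once if a bystander is moved by more than 30 mm (distance of any of mallet, offcut, claw_tool, punch, dividers, rubbing_block, tin from where it was at the start of the episode above 0.03 m).
It also fails if it takes over 54 s, if anything falls off the work surface, if the arm or the gripper's body presses on something with over 40 N, if the wrist force passes 120 N, or if a joint passes its speed limit or range.

### The arm

A 6-joint arm with a two-finger parallel gripper is mounted at the origin on the work surface. World frame = base frame: x ahead of the robot, y to its left, z up, the work surface at z = 0. Lengths are in mm, angles in rad, forces in N, time in s.
With the tool pointing down it reaches from about 350 to 975 mm from the base axis. Payload 7.1 kg.
Tool frame: the origin (TCP) lies midway between the tips of the shut fingers; the grasp point (between the pads) lies 19 mm behind it; z points along the fingers, y is the line along which they close (so a half turn about z gives the same grasp; the last joint's range is limited). The gripper opens to 88 mm and grips with 3 to 60 N. Pads are 20 mm wide; open, the fingers measure 115 mm over their backs; the gripper's body (75 mm by 178 mm) begins 61 mm behind the grasp point.
Start: joints at [1.131, 0.423, 1.63, -0, 1.089, -0.019], TCP at [255.274, 570.473, 222.675] pointing down, gripper open.
Joint ranges: [-3, 3], [-0.9, 2.11], [0.09, 2.58], [-1.31, 4.45], [0.11, 2.69], [-2.54, 2.54]. Speed limits (rad/s): [2.39, 2.39, 3.01, 3.14, 3.14, 3.14].

### API

Orientations are given as a rotation vector (axis times angle).
In Python, from workcell import status, eyes, ticket gives the robot as it stands.
- The arm moves only by the shell command python3 -m jog FILE [OPENING], which reads ROWS from the file FILE. ROWS is a JSON list of rows, 1 to 5 of them, each an object with the fields x, y, z (the shift in normalised numbers (1 is 200 mm)), rx, ry, rz (a rotation vector in parts of the range, where 1.0 means 2 pi rad); a field left out counts as zero; each row shifts and turns the commanded pose from where the row before left it, along the tool's axes as they then stand; what a row does not reach is not made up. A row lasts 1/12 s, in which the tool goes at most 41.7 mm and 0.125 rad, less where a joint would pass 70% of its speed; a pose out of reach is approached as far as the arm can. OPENING is the finger opening in mm, set as the command begins (- or left out keeps the last). The fingers move at their own pace and stop on an object; the grip force is fixed at half the most. Time passes only in rows, so rows that do not move let the fingers close. It prints the time, the measured TCP pose, the force, the opening and the grip force at its end. A shift or turn number past 1, either way, is cut back to 1. Input that does not fit is refused with a message, and nothing moves.
- status.get_obs(): the state, without advancing time (a new reading comes with each control period).
- eyes.get_image(name): name is "scene" or "top"; returns a dict with "img" (480x640x3 uint8, red, green, blue), "range_z" (480x640 float32, mm along the optical axis (not along the pixel's ray), 0 where there is no reading), "fx", "fy", "cx", "cy" (pixels), "R" (3x3) and "t" (3): a world point X has camera coordinates R X + t. Camera axes: x right, y down, z forward; pixel columns grow to the right and rows downward; lengths in mm; the calibration is good to about 2 mm. A picture is of the moment at which its call begins.
- ticket.close_job(): hands the job in; it is judged then, once.
The state is a dict: "t": time; "qpos": joint angles; "qvel": joint speeds; "joint_torque": joint torques, N m; "ee_pos": TCP position; "orientation": TCP orientation; "ft_force": force on the tool from outside, world axes, zero at the start; "moment": the same for the moment, N m; "width": finger opening in mm; "grasp_force": force on a finger pad.
Only numpy, scipy, OpenCV 4.12 (cv2) and the standard library are available. Lean on these libraries where they do the work, as an engineer would, in place of code of your own. Each camera call takes 0.05 s, during which the arm holds its last target. There are 200 camera calls.

## Working session

There is one attempt and no reset: what is moved stays moved. The work goes in short steps, Python scripts to look and compute and a shell command to move; the robot and the scene stay as the last step left them, time stands still between calls to the robot, and variables do not carry over. Pictures are saved under pics/ and viewed, at most 10 in all, crops included, and the job is handed in when it is done.

```bash
mkdir -p pics; ls; python3 - <<'E'
from workcell import status, eyes
import cv2,numpy as np
print(status.get_obs())
for n in("scene","top"):
    d=eyes.get_image(n); cv2.imwrite(f"pics/{n}0.png",d["img"][:,:,::-1]); np.savez(f"{n}0.npz",**d)
    print(n,d["fx"],d["cx"],d["R"],d["t"])
E
```

```text
pics
{'t': 0.0, 'qpos': array([ 1.13098774e+00,  4.23827628e-01,  1.63071623e+00,  1.18432776e-05,
        1.08858524e+00, -1.89932688e-02]), 'qvel': array([-0.00025516,  0.00074303,  0.00033883, -0.00014504, -0.00021744,
        0.00096061]), 'joint_torque': array([ 6.08802075e-04, -5.44628584e+01, -2.73661691e+01,  6.43292628e-02,
        2.28561455e-02, -1.64377784e-04]), 'ee_pos': array([255.04263741, 569.9706715 , 221.89964091]), 'orientation': array([-6.56081757e-01, -3.07195319e+00,  2.34619586e-03]), 'ft_force': array([0.53628464, 0.16894086, 0.14267376]), 'moment': array([-0.01929866, -0.00771413, -0.0167919 ]), 'grasp_force': 0.0, 'width': 88.17172488833641}
scene 550.3748438043066 316.33123758175464 [[ 0.02743274  0.99958684  0.00857841]
 [ 0.74429474 -0.0146964  -0.66768957]
 [-0.66728764  0.02470142 -0.74439039]] [  28.51262838 -336.00705702 2136.30855618]
top 588.1258481770182 321.35953036964275 [[ 0.0105631  -0.99987628  0.01165532]
 [-0.99789305 -0.01128692 -0.06389107]
 [ 0.06401472 -0.01095588 -0.99788881]] [ -55.78620257  521.86552054 1608.09292163]
```

View pics/scene0.png

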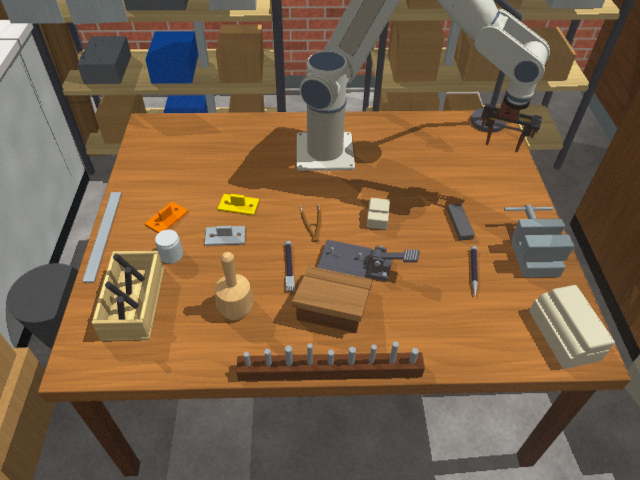

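View pics/top0.png

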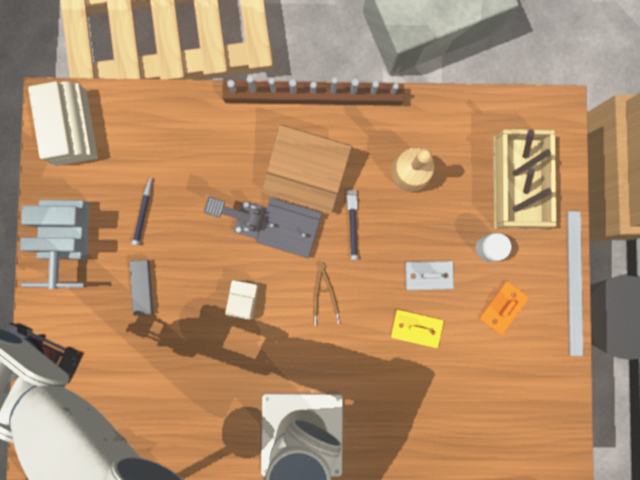

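The top view shows the grey plate at about (430,275), the cam lock bed at (289,228), its pad at (214,207), and the yellow and orange decoys at (417,328) and (503,306). In the scene view the plate is at (225,236) and the pad at (411,256).

```bash
cat > h.py <<'E'
import numpy as np,cv2
from workcell import status,eyes
def cloud(d):
    v,u=np.mgrid[:480,:640]; z=d["range_z"].astype(float)
    c=np.stack([(u-d["cx"])/d["fx"]*z,(v-d["cy"])/d["fy"]*z,z],-1)
    return (c-d["t"])@d["R"], z>0
def rect(P):
    (c,s,a)=cv2.minAreaRect(P[:,:2].astype(np.float32)); return np.round(c,1),np.round(s,1),round(a,2)
def pick(d,box,zlo,zhi):
    W,ok=cloud(d); x0,x1,y0,y1=box; m=ok.copy(); m[:]=False; m[y0:y1,x0:x1]=True
    m&=ok&(W[...,2]>zlo)&(W[...,2]<zhi)
    n,l,st,_=cv2.connectedComponentsWithStats(m.astype(np.uint8))
    k=1+np.argmax(st[1:,4]); return W[l==k],l==k
def ray(d,u,v,z):
    r=d["R"].T@np.array([(u-d["cx"])/d["fx"],(v-d["cy"])/d["fy"],1]); o=-d["R"].T@d["t"]
    return o+r*(z-o[2])/r[2]
E
python3 - <<'E'
from h import *
for n,bx in (("top",dict(plate=(395,465,250,300),lug=(395,465,250,300),bed=(250,325,195,260),pad=(200,232,190,225),chk=(230,275,195,245))),
  ("scene",dict(plate=(200,252,215,250),lug=(200,252,215,250),bed=(315,385,235,285),pad=(402,425,245,270),chk=(360,400,240,285)))):
    d=dict(np.load(n+"0.npz"))
    for k,z in dict(plate=(4,14),lug=(25,60),bed=(24,36),pad=(75,115),chk=(68,84)).items():
        try:
            P,m=pick(d,bx[k],*z); print(n,k,len(P),rect(P),np.round(np.median(P,0),1),np.round(P[:,2].max(),1))
        except Exception as e: print(n,k,e)
    # pins and board heights
    W,ok=cloud(d)
i=np.load("top0.npz")["img"]; j=np.load("scene0.npz")["img"]
a=cv2.resize(i[185:305,195:325][:,:,::-1],None,fx=4,fy=4,interpolation=2)
b=cv2.resize(i[255:295,400:460][:,:,::-1],None,fx=4,fy=4,interpolation=2)
c=cv2.resize(j[225:300,300:430][:,:,::-1],None,fx=4,fy=4)[:300]
o=np.zeros((600,800,3),np.uint8); o[:300,:520]=a[:300]; o[:160,540:780]=b; o[300:600,:520]=c
e=cv2.resize(j[215:255,195:255][:,:,::-1],None,fx=4,fy=4); o[300:460,540:780]=e
cv2.imwrite("pics/c.png",o)
E
```

```text
top plate 1018 (array([ 438.5, -356.3]), array([ 91.5, 152.1]), 4.31) [ 433.4 -350.9    8.9] 14.0
top lug 79 (array([ 435.8, -350.4]), array([ 8.4, 50.2]), 0.39) [ 437.  -349.9   47.7] 55.0
top bed 2174 (array([564. ,  41.8]), array([155.1, 130.1]), 73.85) [561.1  40.   30.9] 36.0
top pad 387 (array([605.6, 222.8]), array([69.9, 45.7]), 73.08) [605.5 228.9  96.8] 112.4
top chk 358 (array([579.8, 151.7]), array([63.5, 74.9]), 15.19) [586.1 146.4  75.2] 84.0
scene plate 510 (array([ 430.2, -339.6]), array([107.4, 145.5]), 1.2) [ 448.8 -338.1    8.7] 13.9
scene lug 109 (array([ 438.4, -344.8]), array([19.3, 50.4]), 1.92) [ 441.8 -342.    41.6] 54.2
scene bed 1214 (array([561.8,  48.5]), array([154.2, 131. ]), 74.11) [563.8  48.   31.3] 36.0
scene pad 207 (array([610.1, 237.3]), array([50.4, 52.8]), 72.68) [614.5 239.1  98.1] 109.6
scene chk 269 (array([586.5, 160. ]), array([69.3, 79.2]), 11.88) [591.4 153.   74.8] 83.8
```

View pics/c.png

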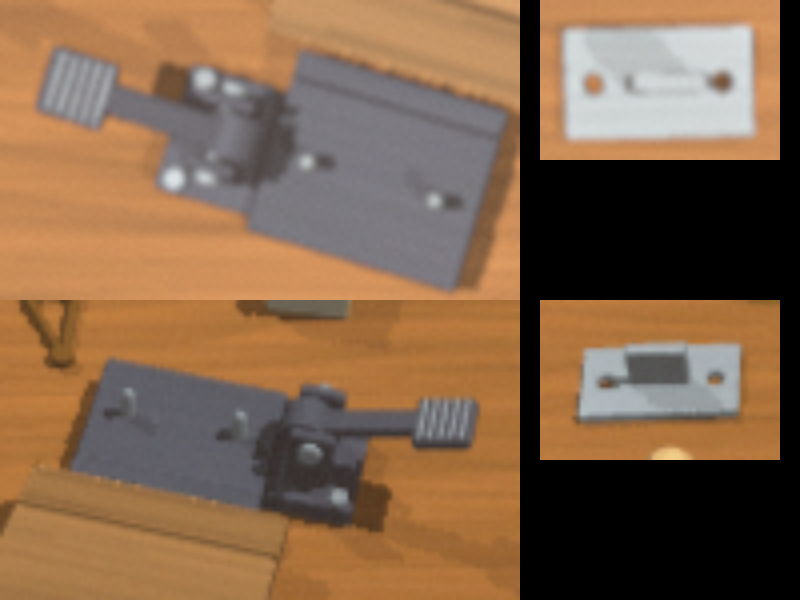

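The crop shows the pins in the top view at about (271,225) and (303,235). In the scene view their tips are at about (332,248) and (360,253). The plate holes in the top view are at about (413,276) and (445,275).

```bash
cat >> h.py <<'E'
def blobs(m,w,lo=4,hi=10**6):
    n,l,s,_=cv2.connectedComponentsWithStats(m.astype(np.uint8)); out=[]
    for k in range(1,n):
        if lo<=s[k,4]<=hi:
            v,u=np.nonzero(l==k); q=w[v,u]; out.append((np.average(u,weights=q),np.average(v,weights=q),s[k,4],v.min(),v.max()))
    return out
E
python3 - <<'E'
from h import *
for n,bb,pb in (("top",(262,312,215,245),(395,465,250,300)),("scene",(322,368,240,268),(200,252,220,250))):
    d=dict(np.load(n+"0.npz")); g=cv2.cvtColor(d["img"],cv2.COLOR_RGB2GRAY).astype(float)
    x0,x1,y0,y1=bb; m=np.zeros(g.shape,bool); m[y0:y1,x0:x1]=g[y0:y1,x0:x1]>np.median(g[y0:y1,x0:x1])+35
    for b in blobs(m,g-60): print(n,"pin",np.round(b,1),[np.round(ray(d,b[0],b[1],z)[:2],1) for z in(43,56)],np.round(ray(d,b[0],b[3],56)[:2],1))
    hsv=cv2.cvtColor(d["img"],cv2.COLOR_RGB2HSV); x0,x1,y0,y1=pb
    m=np.zeros(g.shape,np.uint8); m[y0:y1,x0:x1]=(hsv[y0:y1,x0:x1,1]<70)
    cs,h=cv2.findContours(m,cv2.RETR_CCOMP,cv2.CHAIN_APPROX_NONE); i=max(range(len(cs)),key=lambda k:cv2.contourArea(cs[k]))
    P=np.array([ray(d,*p,8)for p in cs[i][:,0]]); print(n,"plate",rect(P))
    for k,c in enumerate(cs):
        if h[0][k][3]==i and len(c)>3: p=c[:,0].mean(0); print(" hole",p,len(c),np.round(ray(d,*p,8),1))
d=dict(np.load("top0.npz"));hsv=cv2.cvtColor(d["img"],cv2.COLOR_RGB2HSV)
P,m=pick(d,(200,232,190,225),75,115);print(np.round(np.median(P,0)))
m=np.zeros((480,640),np.uint8); m[190:225,195:226]=hsv[190:225,195:226,1]<90
cs,_=cv2.findContours(m,0,1);c=max(cs,key=cv2.contourArea);P=np.array([ray(d,*p,97)for p in c[:,0]]);print("pad+",rect(P))
E
```

```text
top pin [271.1 225.1   8.  224.  226. ] [array([568.1,  87.4]), array([566.9,  86.5])] [569.9  86.5]
top pin [303.  234.7   7.  234.  236. ] [array([5.429e+02, 4.000e-01]), array([5.419e+02, 1.000e-01])] [5.439e+02 1.000e-01]
top plate (array([ 437.6, -350.1]), array([ 77.6, 133.8]), 0.6)
 hole [445. 275.] 12 [ 438.  -394.3    8. ]
 hole [413.  275.5] 14 [ 435.7 -305.3    8. ]
scene pin [360.3 243.1  32.  242.  245. ] [array([515. ,  97.8]), array([526.4,  96. ])] [521.6  96.3]
scene plate (array([ 437.8, -345.9]), array([ 86.5, 131.4]), 1.46)
 hole [211.  235.5] 10 [ 440.8 -390.4    8. ]
 hole [238.22222222 234.66666667] 9 [ 438.8 -300.5    8. ]
[606. 229.  97.]
pad+ (array([608.6, 229.8]), array([57.8, 45. ]), 72.18)
```

The rows are not in the units I measure in: shifts go in shares of 200 mm and turns go in shares of 2 pi rad. I convert before sending: 0.12 rad is 0.0191.

```bash
echo '[{"rz": 0.0191}, {"rz": 0.0191}, {"rz": 0.0191}, {"rz": 0.0191}, {"rz": 0.0191}]' > path.dat && python3 -m jog path.dat 88
echo '[{"rz": 0.0191}, {"rz": 0.0191}, {"rz": 0.0191}, {"rz": 0.0191}, {"rz": 0.008}]' > path.dat && python3 -m jog path.dat
echo '[{"x": -0.15, "y": 0.125}, {"x": -0.15, "y": 0.125}, {"x": -0.15, "y": 0.125}, {"x": -0.15, "y": 0.125}, {"x": -0.15, "y": 0.125}]' > path.dat && python3 -m jog path.dat
cat >> h.py <<'E'
from scipy.spatial.transform import Rotation as Ro
def togo(x,y,z,yaw):  # yaw of tool y axis in world (deg); prints shift in tool axes now, turn in tool axes
    o=status.get_obs(); R=Ro.from_rotvec(o["orientation"]).as_matrix()
    ty=np.array([np.cos(np.radians(yaw)),np.sin(np.radians(yaw)),0]); tz=np.array([0,0,-1.]); G=np.stack([np.cross(ty,tz),ty,tz],1)
    print("at",np.round(o["ee_pos"],1),"shift",np.round(R.T@(np.array([x,y,z])-o["ee_pos"]),1),"turn",np.round(Ro.from_matrix(R.T@G).as_rotvec(),3),"yaw",round(np.degrees(np.arctan2(R[1,1],R[0,1])),2),"t",round(o["t"],2),"F",np.round(o["ft_force"],1),"w",round(o["width"],1),"g",round(o["grasp_force"],1))
E
python3 -c "
from h import *
togo(438,-348,120,1)"
```

```text
t: 0.52
ee_pos: [255.1, 570.1, 222.2]
orientation: [1.543, 2.737, -0.002]
ft_force: [-0.3, 0.2, 0.5]
width: 88.1
grasp_force: 0.0
t: 0.93
ee_pos: [255.1, 570.2, 222.2]
orientation: [2.206, 2.236, -0.001]
ft_force: [-0.8, 0.2, 0.5]
width: 87.7
grasp_force: 0.0
t: 1.35
ee_pos: [383.8, 421.4, 222.4]
orientation: [2.198, 2.244, -0.001]
ft_force: [0.3, 1.5, -0.1]
width: 87.8
grasp_force: 0.0
at [383.8 421.4 222.4] shift [-770.3   38.3  102.7] turn [-0.     0.     0.003] yaw 1.18 t 1.35 F [ 0.3  1.5 -0.1] w 87.8 g 0.0
```

In the tool's units: -40 mm is -0.2, 2 mm is 0.01.

```bash
echo '[{"x": -0.2, "y": 0.01}, {"x": -0.2, "y": 0.01}, {"x": -0.2, "y": 0.01}, {"x": -0.2, "y": 0.01}, {"x": -0.2, "y": 0.01}]' > path.dat && python3 -m jog path.dat >/dev/null
echo '[{"x": -0.2, "y": 0.01}, {"x": -0.2, "y": 0.01}, {"x": -0.2, "y": 0.01}, {"x": -0.2, "y": 0.01}, {"x": -0.2, "y": 0.01}]' > path.dat && python3 -m jog path.dat >/dev/null
echo '[{"x": -0.2, "y": 0.01}, {"x": -0.2, "y": 0.01}, {"x": -0.2, "y": 0.01}, {"x": -0.2, "y": 0.01}, {"x": -0.2, "y": 0.01}]' > path.dat && python3 -m jog path.dat >/dev/null
echo '[{"x": -0.2, "y": 0.01, "z": 0.05}, {"x": -0.2, "y": 0.01, "z": 0.1}, {"x": -0.2, "y": 0.01, "z": 0.1}, {"x": -0.2, "y": 0.01, "z": 0.1}, {"x": -0.05, "z": 0.1}]' > path.dat && python3 -m jog path.dat
python3 - <<'E'
from h import *
togo(438,-348,18,1)
a=eyes.get_image("top");b=eyes.get_image("scene")
o=np.hstack([cv2.resize(a["img"][225:325,380:480],(400,400)),cv2.resize(b["img"][150:260,175:285],(400,400))])
cv2.imwrite("pics/g1.png",o[:,:,::-1])
E
```

```text
t: 3.02
ee_pos: [436.8, -342.9, 136.2]
orientation: [2.199, 2.238, -0.001]
ft_force: [0.2, 0.2, 0.1]
width: 88.0
grasp_force: 0.0
at [ 436.8 -342.9  136.2] shift [ -4.8   0.8 118.3] turn [ 0.002  0.003 -0.   ] yaw 1.0 t 3.02 F [0.2 0.2 0.1] w 88.0 g 0.0
```

View pics/g1.png

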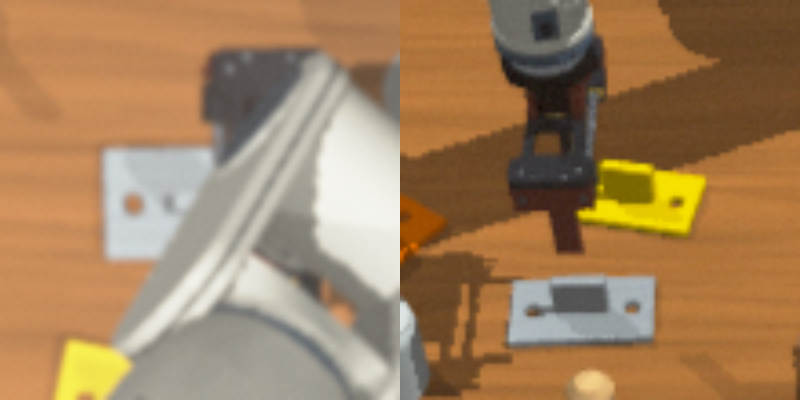

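The left crop (top view) shows the arm covering most of the plate. The right crop (scene view) shows the finger at crop x≈568 above the lug at crop x≈580, straddling it as intended. I'll descend and grip.

In the tool's units: 25 mm is 0.125, 20 mm is 0.1.

```bash
echo '[{"x": -0.01, "z": 0.125}, {"x": -0.01, "y": 0.005, "z": 0.125}, {"z": 0.125}, {"z": 0.1}, {"z": 0.065}]' > path.dat && python3 -m jog path.dat >/dev/null
echo '[{"z": 0.04}, {}]' > path.dat && python3 -m jog path.dat
echo '[{}, {}, {}, {}, {}]' > path.dat && python3 -m jog path.dat 0
echo '[{}, {}, {}, {}, {}]' > path.dat && python3 -m jog path.dat
```

```text
t: 3.7
ee_pos: [436.8, -340.7, 20.1]
orientation: [-2.197, -2.243, 0.0]
ft_force: [-0.7, 0.1, 0.8]
width: 87.6
grasp_force: 0.0
t: 4.12
ee_pos: [437.5, -342.1, 21.5]
orientation: [2.198, 2.243, 0.0]
ft_force: [-0.5, 0.1, 0.8]
width: 57.8
grasp_force: 0.0
t: 4.53
ee_pos: [437.1, -341.7, 20.8]
orientation: [-2.199, -2.243, 0.0]
ft_force: [0.1, -0.7, 0.2]
width: 24.8
grasp_force: 0.0
```

In the tool's units: -6 mm is -0.03.

```bash
echo '[{"x": -0.03}, {}, {}, {}, {}]' > path.dat && python3 -m jog path.dat
echo '[{}, {}, {}, {}]' > path.dat && python3 -m jog path.dat
```

```text
t: 4.95
ee_pos: [437.3, -348.2, 20.9]
orientation: [2.199, 2.243, -0.0]
ft_force: [-0.5, -3.6, -0.6]
width: 12.0
grasp_force: 30.0
t: 5.28
ee_pos: [437.4, -347.9, 20.9]
orientation: [2.199, 2.243, 0.0]
ft_force: [-0.4, -3.6, -1.4]
width: 12.0
grasp_force: 30.0
```

In the tool's units: -30 mm is -0.15, -25 mm is -0.125.

```bash
echo '[{"z": -0.05}, {"z": -0.125}, {"z": -0.15}, {"z": -0.15}, {"z": -0.075}]' > path.dat && python3 -m jog path.dat 
echo '[{"rz": 0.0095}, {"rz": 0.0127}, {"rz": 0.0127}, {"rz": 0.0127}, {"x": 0.05}]' > path.dat && python3 -m jog path.dat >/dev/null
echo '[{"x": 0.1}, {"x": 0.175}, {"x": 0.2}, {"x": 0.2}, {"x": 0.2}]' > path.dat && python3 -m jog path.dat >/dev/null
echo '[{"x": 0.2, "y": 0.005}, {"x": 0.2, "y": 0.005}, {"x": 0.2}, {"x": 0.15}, {"x": 0.1}]' > path.dat && python3 -m jog path.dat >/dev/null
echo '[{"x": 0.1}, {"x": 0.05}, {}, {}]' > path.dat && python3 -m jog path.dat >/dev/null
python3 - <<'E'
from h import *
togo(555,44,130,-16.2)
a=eyes.get_image("top");b=eyes.get_image("scene");np.savez("top1.npz",**a);np.savez("scene1.npz",**b)
o=np.hstack([cv2.resize(a["img"][170:290,220:340],(400,400)),cv2.resize(b["img"][165:285,290:410],(400,400))])
cv2.imwrite("pics/g2.png",o[:,:,::-1])
E
```

```text
t: 5.7
ee_pos: [437.6, -347.5, 133.8]
orientation: [2.198, 2.243, 0.001]
ft_force: [0.4, -0.1, -6.5]
width: 12.0
grasp_force: 30.0
at [544.7  22.2 130.6] shift [23.8  3.9  0.6] turn [-0.001  0.001  0.005] yaw -15.9 t 7.28 F [-0.3 -0.4 -7.2] w 12.0 g 30.0
```

View pics/g2.png

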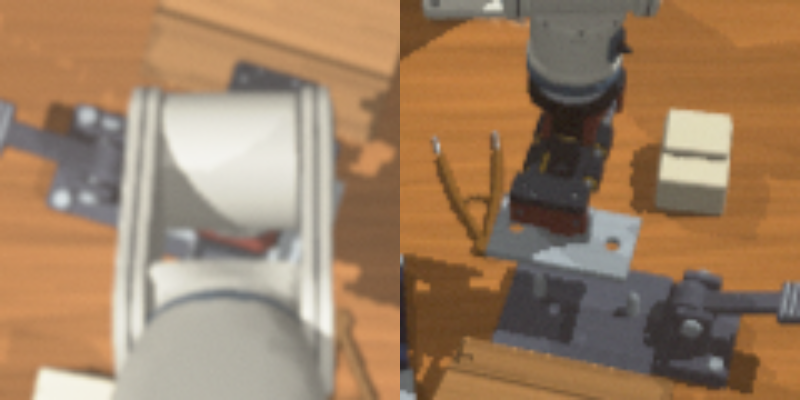

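The top view is blocked by the wrist. The scene view shows the held plate level. Its far hole is at crop (613,243), so full-image (354,238), and both pins are visible below it. I'll measure the pins and that hole in the scene camera.

```bash
python3 - <<'E'
from h import *
d0=dict(np.load("scene0.npz"));d1=dict(np.load("scene1.npz"))
for n,d in(("0",d0),("1",d1)):
    g=cv2.cvtColor(d["img"],cv2.COLOR_RGB2GRAY)
    print(n);print(g[244:260,327:337]);print(g[248:264,355:366])
g=cv2.cvtColor(d1["img"],cv2.COLOR_RGB2GRAY);print(g[232:245,346:362])
s=cv2.cvtColor(d1["img"],cv2.COLOR_RGB2HSV)[...,1];print(s[232:245,346:362])
E
```

```text
0
[[ 94  96  97  97  97  97  97  99  96  98]
 [ 97  98  95  96  97  98  98  99  96  99]
 [ 97  96  99  96  95  97  97  97  98  93]
 [ 95  97 100 100 136 150 106  98  99  97]
 [ 98  92  95  97 121 148 128 100  95  97]
 [ 96  94  97  92  93 115 119  95  94  96]
 [ 98  95  94  88  85 101 113  97  95  97]
 [ 98  97 100  88  85  95 112  96  96  97]
 [ 73  73  75  82  88  98 110 101 100  96]
 [ 63  61  63  75  84  95 105  92  98  96]
 [ 70  89  91  89  90  93  91  88  92  91]
 [ 91  96  99  95  97  89  85  86  87  87]
 [ 95  97  97  99  95  95  94  87  85  87]
 [ 94  99  95  97  95  97  98  95  92  84]
 [ 97  98  95  97  99  97  96  97  95  93]
 [ 96  99 100  99  95 100  99  96  97  97]]
[[ 94  93  94  97  94  94  97  94  99  93  97]
 [ 94  98  94  95  93  93  94  96  97  95  94]
 [ 98  96  94  98  94  95  97  95  96  96  95]
 [ 97  96  97  94  95  97  96  97  99  93  95]
 [ 97  95  95  99 113 106  97  96  95  95  96]
 [ 97  92  95 102 141 156 116  94  93  96  95]
 [ 95  95  96  95 118 135 124  94  97  93  96]
 [ 96  94  97  87  90 105 114  94  96  98  96]
 [ 97  96  92  84  88  96 109  93
[... 2831 characters left out ...]
  21  21  18  19  17  10  47]
 [  8  20  17  19  14  14  17  16  16  18  19  20  17  17   8  64]
 [  8  10  18  20  21  21  15  15  18  12  16  19  19  18   6 120]
 [ 11  15  17  20  17  16  10  40   9  11  18  21  17  15  11 159]
 [ 14  17  17  17  13  36 138 151 144  55  15  18  20  13  48 162]
 [ 19  19  17  19  16  15 111 149 139  61  21  18  18   9  91 161]
 [ 17  16  19  13  16  10  13  17  10   4  15  17  19   3 128 170]
 [ 13  19  14  17  14  16  19  15  19  18  19  15  20   6 160 166]
 [ 19  16  16  17  18  14  17  19  23  22  19  14  12  46 168 166]
 [ 14  19  14  16  20  19  17  17  14  18  19  14   3 119 164 165]
 [ 17  16  17  16  14  16  17  17  19  17  15  17   9 145 167 162]]
```

```bash
python3 - <<'E'
from h import *
d=dict(np.load("scene1.npz"));f=lambda u,v,z:ray(d,u,v,z)[:2]
A,B=f(331.5,253.6,30)-[6,0],f(359.5,259.3,30)-[6,0]
A2,B2=f(331.5,247.3,56),f(359.5,252.9,56)
for p,q in((A,B),(A2,B2)): print(p,q,np.linalg.norm(q-p),"c",(p+q)/2,"yaw",-np.degrees(np.arctan2(*(q-p))))
H=f(353.25,237.6,117.7);print("hole",H,"plate centre",H-45*np.array([.274,.962]))
m=(cv2.cvtColor(d["img"],cv2.COLOR_RGB2HSV)[...,1]<60)&(cv2.cvtColor(d["img"],cv2.COLOR_RGB2GRAY)>120)
m[:222]=0;m[252:]=0;m[:,:312]=0;m[:,365:]=0
cs,_=cv2.findContours(m.astype(np.uint8),0,1);c=max(cs,key=cv2.contourArea)
P=np.array([ray(d,*p,117.7)for p in c[:,0]]);print(rect(P))
E
```

```text
[540.04744395   4.47585611] [565.34213774  91.6788584 ] 90.7974952447654 c [552.69479085  48.07735725] yaw -16.175688168383783
[542.06204704   3.90139926] [566.92498977  90.286864  ] 89.89223793199065 c [554.49351841  47.09413163] yaw -16.056557173424103
hole [557.65981693  67.78331637] plate centre [545.32981693  24.49331637]
(array([551.5,  45.8]), array([86.2, 77.1]), 74.99)
```

In the tool's units: 20 mm is 0.1, 15 mm is 0.075, 0.005 rad is 0.0008.

```bash
echo '[{"x": 0.065, "y": 0.0075, "rz": 0.0008}, {"x": 0.06, "y": 0.0075}, {"z": 0.075}, {"z": 0.1}, {"z": 0.05}]' > path.dat && python3 -m jog path.dat >/dev/null
echo '[{}, {}, {}]' > path.dat && python3 -m jog path.dat >/dev/null
python3 -c "
from h import *
togo(554.5,45.5,51,-16.15)
d=eyes.get_image('scene');np.savez('scene2.npz',**d);cv2.imwrite('pics/g3.png',cv2.resize(d['img'][200:280,300:400],(800,600),interpolation=cv2.INTER_CUBIC)[:,:,::-1])"
```

```text
at [556.   44.7  86.4] shift [ 0.3 -1.7 35.4] turn [ 0.001 -0.    -0.003] yaw -16.35 t 8.05 F [ 1.2 -0.5 -5.9] w 12.0 g 30.0
```

View pics/g3.png

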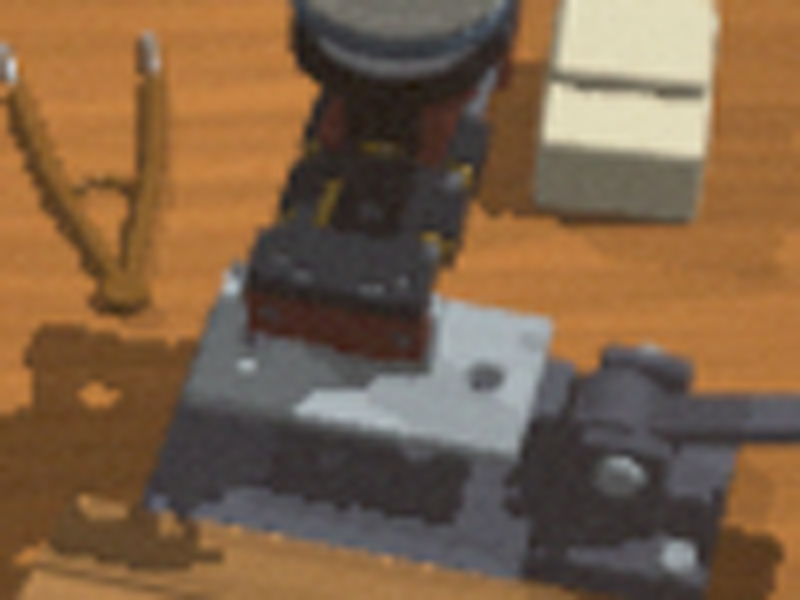

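The scene crop shows the plate level about 65 mm up over the bed, with its +y hole at (485,377) in the crop. The lever and cheeks are clear to the right. I'll go down in small steps and watch the force.

In the tool's units: 4 mm is 0.02, 3 mm is 0.015.

```bash
echo '[{"y": -0.005, "z": 0.02}, {"z": 0.015}, {}, {}]' > path.dat && python3 -m jog path.dat|grep -v ori
echo '[{"z": 0.015}, {}, {}]' > path.dat && python3 -m jog path.dat|grep -v ori
echo '[{"z": 0.015}, {}, {}]' > path.dat && python3 -m jog path.dat|grep -v ori
```

```text
t: 8.43
ee_pos: [554.3, 45.1, 78.8]
ft_force: [-0.2, -0.7, -6.9]
width: 11.6
grasp_force: 30.0
t: 8.68
ee_pos: [554.3, 45.1, 75.7]
ft_force: [-1.0, -0.1, -7.4]
width: 11.5
grasp_force: 30.0
t: 8.93
ee_pos: [554.3, 45.2, 72.6]
ft_force: [0.2, 0.5, -7.1]
width: 11.9
grasp_force: 30.0
```

In the tool's units: 2 mm is 0.01.

```bash
echo '[{"z": 0.01}, {"z": 0.01}, {}, {}]' > path.dat && python3 -m jog path.dat|egrep 'pos|ft'
echo '[{"z": 0.01}, {"z": 0.01}, {}, {}]' > path.dat && python3 -m jog path.dat|egrep 'pos|ft'
```

```text
ee_pos: [554.3, 45.1, 68.6]
ft_force: [0.2, -0.1, -6.6]
ee_pos: [554.3, 45.1, 64.7]
ft_force: [0.2, 0.5, -7.1]
```

Both pins are inside the holes with no side force. I'll lower the plate to the bed at about TCP 51.

In the tool's units: 2 mm is 0.01.

```bash
echo '[{"z": 0.01}, {"z": 0.01}, {"z": 0.01}, {}]' > path.dat && python3 -m jog path.dat|egrep 'pos|ft'
echo '[{"z": 0.01}, {"z": 0.01}, {}, {}]' > path.dat && python3 -m jog path.dat|egrep 'pos|ft'
echo '[{"z": 0.01}, {}, {}]' > path.dat && python3 -m jog path.dat|egrep 'pos|ft'
echo '[{"z": 0.005}, {}, {}]' > path.dat && python3 -m jog path.dat|egrep 'pos|ft'
```

```text
ee_pos: [554.2, 45.1, 58.4]
ft_force: [0.1, 0.7, -6.4]
ee_pos: [554.3, 45.2, 54.7]
ft_force: [1.3, -0.4, -6.6]
ee_pos: [554.4, 45.1, 52.7]
ft_force: [0.6, 0.1, -6.8]
ee_pos: [554.4, 45.1, 51.8]
ft_force: [0.5, -0.3, -5.9]
```

In the tool's units: 0.6 mm is 0.003.

```bash
echo '[{"z": 0.003}, {}, {}]' > path.dat && python3 -m jog path.dat|egrep 'pos|ft'
echo '[{"z": 0.0025}, {}, {}]' > path.dat && python3 -m jog path.dat|egrep 'pos|ft'
```

```text
ee_pos: [554.4, 45.1, 51.2]
ft_force: [-0.2, -0.8, -5.4]
ee_pos: [554.6, 45.1, 50.9]
ft_force: [-0.2, 0.0, -4.2]
```

In the tool's units: 0.6 mm is 0.003.

```bash
echo '[{"z": 0.003}, {}, {}]' > path.dat && python3 -m jog path.dat|egrep 'pos|ft'
echo '[{}, {}, {}, {}, {}]' > path.dat && python3 -m jog path.dat 44|egrep 'ft|wid|gra'
echo '[{}, {}, {}, {}, {}]' > path.dat && python3 -m jog path.dat
echo '[{"z": -0.075}, {"z": -0.15}, {"z": -0.175}, {"z": -0.175}, {}]' > path.dat && python3 -m jog path.dat
```

```text
ee_pos: [554.6, 45.2, 50.9]
ft_force: [-3.2, 0.2, 5.6]
ft_force: [-1.7, -0.4, 0.1]
width: 41.6
grasp_force: 0.0
t: 12.35
ee_pos: [554.5, 45.1, 50.1]
orientation: [-2.514, -1.883, 0.0]
ft_force: [0.4, 0.4, 0.7]
width: 44.2
grasp_force: 0.0
t: 12.77
ee_pos: [558.4, 45.4, 171.5]
orientation: [2.51, 1.88, 0.014]
ft_force: [1.0, -0.6, 0.2]
width: 44.3
grasp_force: 0.0
```

In the tool's units: 40 mm is 0.2, 35 mm is 0.175.

```bash
echo '[{"x": 0.125}, {"x": 0.2}, {"x": 0.2}, {"x": 0.2}, {"x": 0.175}]' > path.dat && python3 -m jog path.dat 0 >/dev/null
echo '[{"x": 0.1}, {}, {}, {}, {}]' > path.dat && python3 -m jog path.dat >/dev/null
echo '[{}, {}, {}, {}]' > path.dat && python3 -m jog path.dat >/dev/null
python3 - <<'E'
from h import *
c=np.array([554.5,45.1])+203*np.array([np.sin(np.radians(16.15)),np.cos(np.radians(16.15))]);print(c)
togo(*c,100,-16.15)
a=eyes.get_image("top");b=eyes.get_image("scene");np.savez("top3.npz",**a);np.savez("scene3.npz",**b)
o=np.hstack([cv2.resize(a["img"][170:290,200:320],(400,400)),cv2.resize(b["img"][190:290,325:425],(400,400))])
cv2.imwrite("pics/g4.png",o[:,:,::-1])
E
```

```text
[610.96505607 240.08896749]
at [610.8 236.5 165.3] shift [ 3.5 -0.8 65.3] turn [ 0.    -0.    -0.004] yaw -16.37 t 13.93 F [ 0.3 -0.5 -0.2] w 0.4 g 0.0
```

View pics/g4.png

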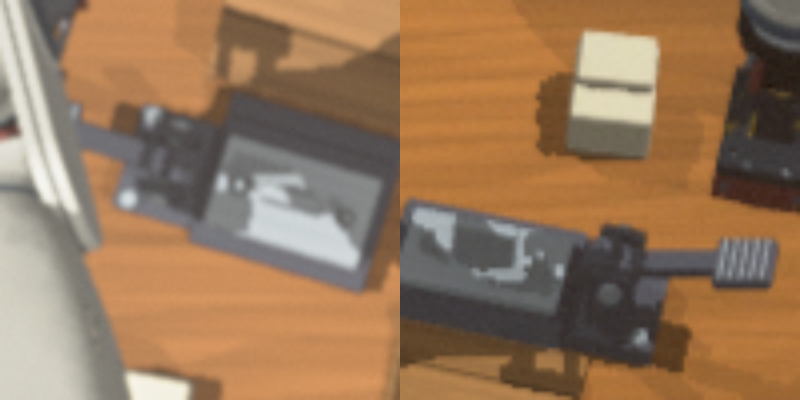

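The plate lies squarely on the bed over both pins. The lever is still up, with its pad at crop (745,262) in the scene view and the shut fingers above it. The TCP height at contact also puts the underside at 30 mm. Next I'll press the pad.

In the tool's units: 20 mm is 0.1, 10 mm is 0.05.

```bash
echo '[{"x": 0.0175, "y": -0.004, "z": 0.05}, {"z": 0.1}, {"z": 0.1}, {"z": 0.05}, {}]' > path.dat && python3 -m jog path.dat|egrep 'pos|ft'
echo '[{"z": 0.025}, {"z": 0.025}, {}, {}]' > path.dat && python3 -m jog path.dat|egrep 'pos|ft'
echo '[{"z": 0.02}, {"z": 0.02}, {}, {}]' > path.dat && python3 -m jog path.dat|egrep 'pos|ft'
```

```text
ee_pos: [609.2, 240.2, 102.2]
ft_force: [-1.2, -0.7, 0.1]
ee_pos: [611.6, 241.0, 95.9]
ft_force: [0.0, 0.2, 2.4]
ee_pos: [611.4, 240.8, 87.3]
ft_force: [1.7, 1.0, 4.1]
```

In the tool's units: 4 mm is 0.02, 3 mm is 0.015.

```bash
echo '[{"z": 0.02}, {"z": 0.02}, {"z": 0.015}, {}, {}]' > path.dat && python3 -m jog path.dat|egrep 'pos|ft'
echo '[{"z": 0.02}, {"z": 0.015}, {"z": 0.0065}, {}, {}]' > path.dat && python3 -m jog path.dat|egrep 'pos|ft'
echo '[{}, {}, {}, {}, {}]' > path.dat && python3 -m jog path.dat
python3 - <<'E'
from h import *
b=eyes.get_image("scene")
cv2.imwrite("pics/g5.png",cv2.resize(b["img"][180:300,300:460],(800,600),interpolation=cv2.INTER_CUBIC)[:,:,::-1])
E
```

```text
ee_pos: [611.1, 240.8, 76.1]
ft_force: [1.1, 2.0, 5.3]
ee_pos: [611.2, 241.1, 68.2]
ft_force: [0.7, 2.7, 6.5]
t: 16.37
ee_pos: [611.3, 241.1, 68.3]
orientation: [-2.514, -1.883, -0.002]
ft_force: [0.6, 4.1, 6.8]
width: 0.6
grasp_force: 3.2
```

View pics/g5.png

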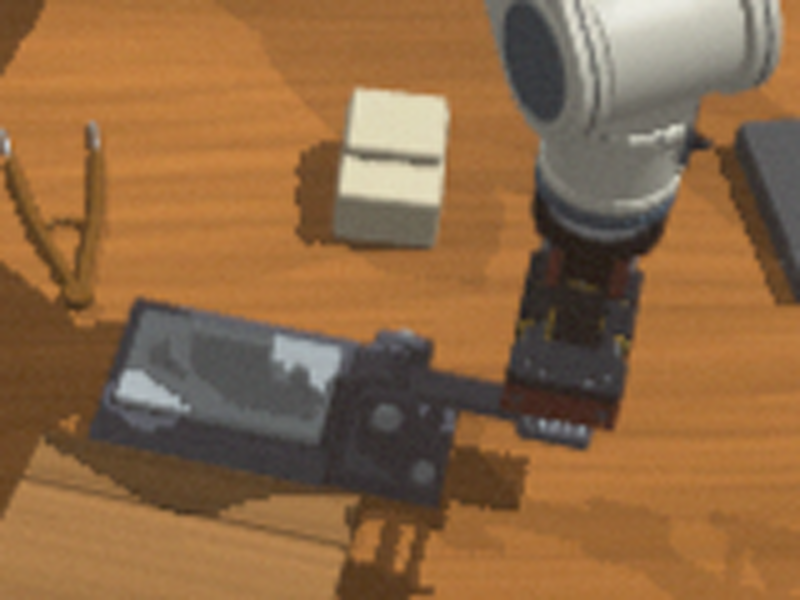

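The fingers press the pad at crop (560,425) with 6.8 N at a TCP height of 68 mm, which matches the lever being level. The plate is still flush and nothing else has moved, so I'm handing in.

```bash
python3 -c "
from workcell import ticket
print(ticket.close_job())"
```

```text
the job is handed in; nothing more can be done
None
```

The plate is seated flush over both pins and let go, and I handed the job in with the fingers still holding the lever level (tool at 68 mm, about 6.8 N); no verdict was returned.

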